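Fit the plain blade insert into the mandoline slicer and hold it down

TASK

I want to slice lemons: lift the plain blade insert with the green grip out of the storage tray and leave the orange one in it. Lay it in the slicer behind the hinged steel runway, tuck its thin front edge under the runway without lifting the runway, and slide it fully home. Then press it flat on the bed against the ejector spring, and finish while still holding it down like that, so that I can turn the lock.

Things in the scene. Friction and masses are not known exactly. Their poses are not given: they have to be found in the camera images.
- slicer: White mandoline slicer, fixed on the worktop, level, about 365 x 116 x 34 mm. Origin: centre of its frame at worktop level; +x points from its open near end (x = -165 mm) to the far end with a green hand bar (x = +200), +y left, z up. Side rails with inner faces at y = +-45 mm, tops z = 34. Low bridge at the near end, x = -162 to -142, top z = 17.
- bed_home (a point): Point on the slicer's bed where the insert's origin lies when it is home (slicer x = -40, y = 0, z = 20 mm; same axes). The bed is two grey ledges inside the rails, top z = 20, slicer x = -135 to +45. A fixed stop under the runway at slicer x = +40 ends the slide. The insert can be laid between the rails with its front edge behind the runway's edge (slicer x under +15), then slid to +x.
- runway (a joint): Hinge of the runway: a ribbed steel plate 120 x 86 x 3 mm, 60 g, between the rails over the far half of the slicer, hinged at x = +135 mm. 0 = lying down at rest; grows (rad) as its free edge is lifted; 0.05 is 6 mm of lift at the edge. It rests by its own weight alone and falls back.
- runway_edge (a point): Lower side of the middle of the runway's free edge, which faces the slicer's near end: at x = +15 mm, z = 27.5 mm in the slicer's frame with the runway down, i.e. 7.5 mm above the bed.
- ejector (a joint): Spring ejector, a black round pad 16 mm across between the ledges at x = -100 mm, y = 0 of the slicer. 0 = up, its top 4 mm above the bed; 0.004 m (4 mm) = pressed down level with the bed. It pushes up with 1 N when up and 3 N when pressed level, so the insert's rear end rises unless it is held down.
- plain_insert: Insert to fit: white plate 160 x 84 mm (x, y), 72 to 108 g, straight steel blade, green grip. Origin: centre of its underside; +x to its thin front edge, z up. Tongue 4.5 mm thick from x = +80 back to +48 mm (with a slit before the blade), then a step up to the deck, 10 mm thick, back to x = -80. It starts flat in the tray, underside 3 mm above the worktop.
- insert_grip (a point): Point in the green grip, an upright bar at the insert's rear that also stops the food holder: 16 mm thick (insert x), 50 mm wide (y), from the deck (z = 10 mm) up to z = 44 mm above the underside. The point is at insert x = -68, y = 0, z = 30 mm, 14 mm below the bar's top; same axes.
- tongue_edge (a point): Middle of the insert's front edge, on its underside (insert x = +80 mm).
- insert_tail (a point): Middle of the insert's rear edge, on its underside (insert x = -80 mm).
- comb_insert: The other insert, same shape and size, with an orange grip and a comb of steel teeth at the blade. Stays in the tray.
- tray: Grey storage tray fixed on the worktop, 190 x 206 x 16 mm (x, y, z), walls and floor 3 mm, split into two bays side by side along y. Origin: centre of its underside. One insert lies in each bay, front edges to the tray's +x; which is in which bay varies.
- lemon: Lemon, 71 x 53 x 51 mm, loose on the worktop to the left of the slicer. Origin at its underside. Leave alone.
- garlic: Garlic bulb, 56 mm, loose on the worktop. Origin at its underside. Leave alone.
- salt: Salt shaker, 44 mm across, 90 mm high, standing loose on the worktop between tray and slicer, towards the back. Origin at its underside. Leave alone.
Not all that is in view belongs to the job. What is shaped like the plain_insert but pink is not meant.

How it is judged:
On the way, in this order (a step that is already met when the one before it is completed fails the run):
1. the plain blade insert is lifted clear out of the tray in the gripper (height (world z) of plain_insert above 0.045 m and contact force between the fingers and plain_insert above 1 N), for 0.1 s.
2. the insert's front edge is tucked under the runway's edge (x of tongue_edge in the frame of slicer between 0.022 and 0.05 m and z of tongue_edge in the frame of slicer below 0.0245 m and y of tongue_edge in the frame of slicer between -0.01 and 0.01 m), for 0.1 s.
At the end, for the whole second after the job is handed in: The plain insert is home: front edge within 5 mm of the stop, flat on the bed within 2.5 mm at both ends, within 5 mm sideways and 0.06 rad; ejector pressed over 3 mm, runway down (under 0.02 rad); the fingers still hold it (over 1 N), and it is still (x of tongue_edge in the frame of slicer above 0.035 m and z of tongue_edge in the frame of slicer between 0.016 and 0.0225 m and z of insert_tail in the frame of slicer between 0.016 and 0.0225 m and y of plain_insert in the frame of slicer between -0.005 and 0.005 m and angle between the x axis of plain_insert and the x axis of slicer, either way round below 0.06 rad and value of joint ejector above 0.003 m and value of joint runway below 0.02 rad and contact force between the fingers and plain_insert above 1 N and linear speed of plain_insert below 0.02 m/s); the arm keeps its last pose, push and grip.
It fails at once if the runway was lifted by more than 6 mm at its edge (value of joint runway above 0.05 rad).
It fails at once if the orange comb insert was moved out of place (distance of comb_insert from where it was at the start of the episode above 0.02 m).
It fails at once if lemon, garlic or salt shaker were moved (distance of any of lemon, garlic, salt from where it was at the start of the episode above 0.03 m).
It also fails if it takes over 35 s, if anything falls off the work surface, if the arm or the gripper's body presses on something with over 40 N, if the wrist force passes 120 N, or if a joint passes its speed limit or range.

ROBOT

A 6-joint arm with a two-finger parallel gripper is mounted at the origin on a cart in front of the work surface, level with it; the furniture and walls round the work are solid. World frame = base frame: x ahead of the robot, y to its left, z up, the work surface at z = 0. Lengths are in m, angles in rad, forces in N, time in s.
With the tool pointing down it reaches from about 0.275 to 0.975 m from the base axis. Payload 8.4 kg.
Tool frame: the origin (TCP) lies at the centre of the arm's flange, where the gripper is bolted on; the fingertips stand 190 mm ahead of it and the grasp point (between the pads) lies 171 mm ahead of it; z points along the fingers, y is the line along which they close (so a half turn about z gives the same grasp; the last joint's range is limited). The gripper opens to 92 mm and grips with 3 to 60 N. Pads are 20 mm wide; open, the fingers measure 128 mm over their backs; the gripper's body (75 mm by 189 mm) begins 69 mm behind the grasp point.
Start: joints at [1.148, 0.353, 1.633, -0, 1.155, -0.002], TCP at [0.255, 0.57, 0.405] pointing down, gripper open.
Joint ranges: [-2.63, 2.63], [-0.92, 2.1], [0.06, 2.66], [-1.3, 4.44], [0, 2.69], [-3.02, 3.02]. Speed limits (rad/s): [2.22, 2.22, 2.79, 3.14, 3.14, 3.14].

INTERFACE

Orientations are given as a rotation vector (axis times angle).
In Python, from plant import * gives the robot as it stands.
- The arm moves only by the tool carry_out, never from a script. Its argument "motion" is a list of rows, each a list of 7 numbers: the shift along the tool's x, y, z each as a share of 0.02 m, from -1 to 1, then the turn, a rotation vector about the tool's x, y, z each as a share of 0.15 rad, from -1 to 1, then the opening, from -1 (shut) to 1 (fully open). A call has 1 to 12 rows; each row shifts and turns the commanded pose from where the row before left it, along the tool's axes as they then stand; what a row does not reach is not made up. A row lasts 1/8 s, in which the tool goes at most 62.5 mm and 10.7 degrees, less where a joint would pass 70% of its speed; a pose out of reach is approached as far as the arm can. A call with a number of a shift or a turn outside -1 to 1 is refused whole. A call with a gripper value outside its range is refused whole. The fingers move at their own pace and stop on an object; "force" is the grip in N (left out, the last holds). Time passes only in rows, so rows that do not move let the fingers close. It gives the time, the measured TCP pose, the force, the opening and the grip force at its end, in the units of the state.
- get_obs(): the state, without advancing time (a new reading comes with each control period).
- grab_frame(name): name is "scene" or "top" or "wrist"; returns a dict with "frame" (420x560x3 uint8, red, green, blue), "fx", "fy", "cx", "cy" (pixels), "extrinsics" (4x4, takes a point from camera to world coordinates); the wrist camera has in their place "mount" (4x4, takes a point from camera to tool coordinates, whose origin is the TCP and whose axes are the flange's). Camera axes: x right, y down, z forward; pixel columns grow to the right and rows downward; lengths in m; the calibration is good to about 2 mm. A picture is of the moment at which its call begins: read the wrist's pose just before it. There is no depth.
- job_done(): hands the job in; it is judged then, once.
Trained networks look in a picture, given as the dict that the camera call returned (one of the last four; its "shot" number tells which), for a name from the list of things; names that differ only in an ending like _2 or _b are one class to them, and where a whole thing is asked for, a point or a joint stands for the part that bears it (a point fixed in the world has none). Each returns a list of dicts, best first, with "conf" (0 to 1); they miss things now and then, are a little off and sometimes report something else, mostly with a low value. They report only what shows in the picture. A call takes as long as a camera call. They do not tell look-alikes from the thing itself.
- outline_of(picture, query): "pixels" (420x560 bool, what is visible of it) and "point" ([column, row] in pixels, amid what is visible of it).
- tip_of(picture, query): "point" ([column, row] in pixels: a listed point, or the origin of a listed thing).
The state is a dict: "time": time; "joint_pos": joint angles; "dq": joint speeds; "joint_efforts": joint torques, N m; "position": TCP position; "orientation": TCP orientation; "force": force on the tool from outside, world axes, zero at the start; "ft_torque": the same for the moment, N m; "gripper_width": finger opening in m; "gripper_force": force on a finger pad.
Only numpy, scipy, OpenCV 4.12 (cv2) and the standard library are available. Lean on these libraries where they do the work, as an engineer would, in place of code of your own. Each camera call takes 0.05 s, during which the arm holds its last target. There are 200 camera calls.

## Working session

There is one attempt and no reset: what is moved stays moved. The work goes in short steps, Python scripts to look and compute and a tool call to move; the robot and the scene stay as the last step left them, time stands still between calls to the robot, and variables do not carry over. Pictures are saved under pics/ and viewed, at most 10 in all, crops included, and the job is handed in when it is done.

Besides the shell and the picture viewer there is one more tool, called after ">>>" in YAML: its name, and indented under it one key for each argument. carry_out: Moves the arm, as the interface text tells. Shift numbers are shares of 0.02 m and turn numbers shares of 0.15 rad, none past 1 either way. Its arguments: {"type":"object","properties":{"motion":{"type":"array","items":{"type":"array","items":{"type":"number","minimum":-1,"maximum":1}}},"force":{"type":"number"}},"required":["motion"]}

```bash
mkdir -p pics; ls
cat > h.py <<'E'
from plant import *
import numpy as np, cv2
from scipy.spatial.transform import Rotation as R
def ray(p,px,T):
    d=np.array([(px[0]-p['cx'])/p['fx'],(px[1]-p['cy'])/p['fy'],1.]); d=T[:3,:3]@d
    return T[:3,3],d/np.linalg.norm(d)
def ext(p,o=None):
    if 'extrinsics' in p: return np.array(p['extrinsics'])
    T=np.eye(4);T[:3,:3]=R.from_rotvec(o['orientation']).as_matrix();T[:3,3]=o['position']
    return T@np.array(p['mount'])
def tri(rs):
    A=np.zeros((3,3));b=np.zeros(3)
    for c,d in rs:
        M=np.eye(3)-np.outer(d,d);A+=M;b+=M@c
    x=np.linalg.solve(A,b)
    return x,[round(float(np.linalg.norm(np.cross(x-c,d)))*1000,1) for c,d in rs]
def onz(r,z): return r[0]+r[1]*(z-r[0][2])/r[1][2]
E
python3 - <<'E'
from h import *
o=get_obs();print(o)
P={}
for n in ['scene','top','wrist']:
    p=grab_frame(n);P[n]=p;cv2.imwrite(f'pics/{n}0.png',p['frame'][:,:,::-1])
cv2.imwrite('pics/all0.png',cv2.resize(np.hstack([P[n]['frame'][:,:,::-1] for n in ['scene','top']]),(800,300)))
for q in ['slicer','bed_home','runway_edge','plain_insert','insert_grip','tongue_edge','insert_tail','comb_insert','tray','ejector','salt','garlic','lemon']:
    rs=[]
    for n in P:
        t=tip_of(P[n],q)
        print(q,n,[(np.round(d['point'],1).tolist(),round(d['conf'],2), np.round(onz(ray(P[n],d['point'],ext(P[n],o)),0.02),3).tolist()) for d in t[:3]])
E
```

```text
pics
{'time': 0.0, 'joint_pos': array([ 1.14758197e+00,  3.53652073e-01,  1.63414396e+00,  1.50442651e-05,
        1.15518828e+00, -2.42505989e-03]), 'dq': array([-0.00040532,  0.00093466, -0.00076506,  0.00079192,  0.00032411,
       -0.00021339]), 'joint_efforts': array([-1.77643338e-03, -5.93842793e+01, -3.34210682e+01,  6.96011377e-02,
        2.33610015e-02, -1.28560496e-04]), 'position': array([0.25521549, 0.57025776, 0.40395685]), 'orientation': array([-6.56053614e-01, -3.07201273e+00,  2.13192220e-03]), 'force': array([-0.31566267,  0.17269613,  0.37841914]), 'ft_torque': array([-0.02018246,  0.04000299, -0.02154238]), 'gripper_force': 0.0, 'gripper_width': 0.09182325302237386}
slicer scene [([274.9, 253.9], 0.92, [0.583, 0.129, 0.02]), ([287.7, 177.3], 0.69, [0.595, -0.26, 0.02])]
slicer top [([243.3, 213.8], 0.86, [0.584, 0.096, 0.02]), ([324.4, 205.8], 0.17, [0.634, -0.157, 0.02])]
slicer wrist []
bed_home scene [([287.5, 248.2], 0.7, [0.551, 0.1, 0.02])]
bed_home top [([329.9, 227.5], 0.73, [0.566, -0.179, 0.02]), ([241.3, 225.7], 0.61, [0.545, 0.098, 0.02]), ([346.0, 222
[... 1159 characters left out ...]
0.57, [0.584, -0.543, 0.02])]
insert_tail top [([338.9, 249.6], 0.78, [0.5, -0.211, 0.02]), ([449.1, 234.6], 0.73, [0.579, -0.551, 0.02]), ([153.4, 245.8], 0.5, [0.457, 0.362, 0.02])]
insert_tail wrist []
comb_insert scene [([286.4, 179.4], 0.76, [0.598, -0.247, 0.02])]
comb_insert top [([364.0, 223.6], 0.9, [0.588, -0.285, 0.02])]
comb_insert wrist []
tray scene [([289.3, 190.5], 0.85, [0.58, -0.183, 0.02])]
tray top [([347.0, 224.6], 0.93, [0.58, -0.232, 0.02])]
tray wrist []Traceback (most recent call last):
  File "<stdin>", line 10, in <module>
ValueError: it knows: bed_home, comb_insert, garlic, insert_grip, insert_tail, lemon, plain_insert, runway_edge, salt, slicer, tongue_edge, tray
```

```bash
sleep 1
```

```text
(no output)
```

View pics/top0.png

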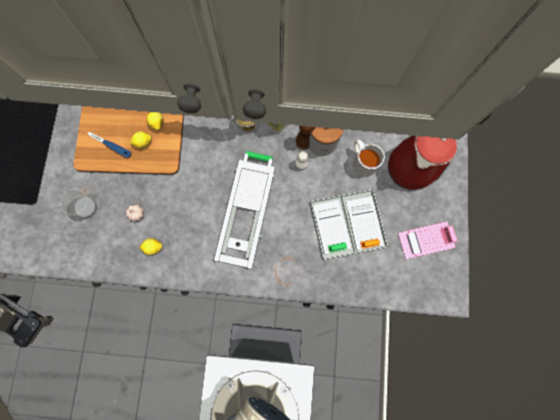

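View pics/scene0.png

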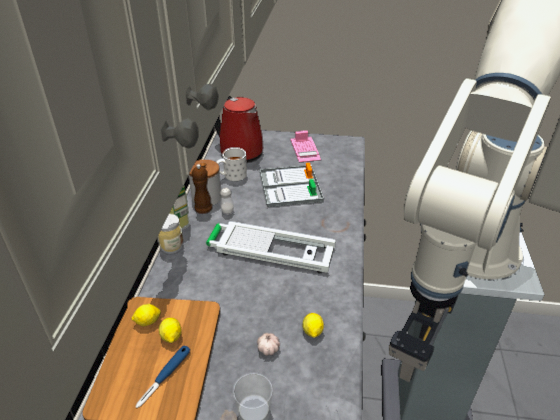

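Top view: the green-grip insert is in the left bay (grip ≈ (337,247)), with orange to its right at (370,243) and the pink decoy at (428,241). The slicer runs from (234,262) at its near end to (258,157) at the hand bar. The scene view agrees: green grip at (313,187), slicer near end at (320,258).

Run:
```python
from h import *
o=get_obs()
S=grab_frame('scene');T=grab_frame('top');W=grab_frame('wrist')
print(np.round(W['mount'],3).tolist(),W['fx'],W['cx'],W['cy'],S['fx'],T['fx'])
print('tool\n',np.round(R.from_rotvec(o['orientation']).as_matrix(),3))
print('camS',ext(S)[:3,3],'camT',ext(T)[:3,3])
def best(p,q,c):
    l=[d for d in tip_of(p,q)]
    l.sort(key=lambda d:np.hypot(*(np.array(d['point'])-c)));return l[0]['point'] if l else None
for q,cs,ct in [('slicer',(275,254),(243,214)),('bed_home',(287,248),(241,226)),('runway_edge',(271,240),(243,206)),('plain_insert',(292,196),(334,225)),('insert_grip',(317,186),(337,244)),('tongue_edge',(270,197),(322,205)),('insert_tail',(315,192),(339,250)),('comb_insert',(286,180),(364,224)),('tray',(289,190),(347,225)),('salt',(227,205),(302,160))]:
    a,b=best(S,q,cs),best(T,q,ct)
    if a is None or b is None: print(q,a,b);continue
    x,e=tri([ray(S,a,ext(S)),ray(T,b,ext(T))]);print(q,np.round(x,4),e)
def edge(m): 
    c=cv2.minAreaRect(np.argwhere(m)[:,::-1].astype(np.float32));return c
for q in ['slicer','tray']:
    m=outline_of(T,q)[0]['pixels'];bx=cv2.boxPoints(edge(m))
    print(q,[np.round(onz(ray(T,p,ext(T)),0.02),3)[:2].tolist() for p in bx])
```

```text
[[-0.001, -0.955, -0.297, 0.083], [1.0, -0.001, 0.0, 0.002], [-0.001, -0.297, 0.955, 0.02], [0.0, 0.0, 0.0, 1.0]] 376.9867252836987 277.5099761725793 218.98922632620332 498.0315152438105 379.8080576761631
tool
 [[-0.913  0.409 -0.   ]
 [ 0.409  0.913 -0.   ]
 [ 0.    -0.    -1.   ]]
camS [0.42697703 1.16016035 1.00076132] camT [ 0.36019829 -0.02665588  1.19443604]
slicer [0.5835 0.0917 0.006 ] [5.6, 5.6]
bed_home [0.5531 0.0982 0.0169] [0.7, 0.7]
runway_edge [0.5971 0.0905 0.0354] [2.9, 2.9]
plain_insert [ 0.5686 -0.195  -0.0089] [0.6, 0.6]
insert_grip [ 0.521  -0.1785  0.2303] [30.0, 30.0]
tongue_edge [ 0.6364 -0.1547  0.0202] [4.8, 4.8]
insert_tail [ 0.4914 -0.203   0.016 ] [4.0, 4.0]
comb_insert [ 0.5994 -0.2991 -0.0099] [1.1, 1.1]
tray [ 5.853e-01 -2.267e-01 -1.000e-04] [3.4, 3.4]
salt [ 0.7607 -0.0701 -0.0043] [2.7, 2.7]
slicer [[0.431, 0.169], [0.798, 0.125], [0.777, -0.004], [0.412, 0.047]]
tray [[0.644, -0.111], [0.706, -0.316], [0.521, -0.36], [0.462, -0.161]]
```

>>> carry_out:
  motion:
    - [-1,-0.67,0,0,0,0,1]
    - [-1,-0.67,0,0,0,0,1]
    - [-1,-0.67,0,0,0,0,1]
    - [-1,-0.67,0,0,0,0,1]
    - [-1,-0.67,0,0,0,0,1]
    - [-1,-0.67,0,0,0,0,1]
    - [-1,-0.67,0,0,0,0,1]
    - [-1,-0.67,0,0,0,0,1]
    - [-1,-0.67,0,0,0,0,1]
    - [-1,-0.67,0,0,0,0,1]
    - [-1,-0.67,0,0,0,0,1]
    - [-1,-0.67,0,0,0,0,1]

```text
time: 4.25
position: [0.4093, 0.3239, 0.4048]
orientation: [0.657, 3.072, 0.0]
force: [0.2, -0.3, 0.3]
gripper_width: 0.0918
gripper_force: 0.0
```

>>> carry_out:
  motion:
    - [-1,-0.67,0,0,0,0,1]
    - [-1,-0.67,0,0,0,0,1]
    - [-1,-0.67,0,0,0,0,1]
    - [-1,-0.67,0,0,0,0,1]
    - [-1,-0.67,0,0,0,0,1]
    - [-1,-0.67,0,0,0,0,1]
    - [-1,-0.67,0,0,0,0,1]
    - [-1,-0.67,0,0,0,0,1]
    - [-1,-0.67,0,0,0,0,1]
    - [-1,-0.67,0,0,0,0,1]
    - [-1,-0.67,0,0,0,0,1]
    - [0,0,0,0,0,1,1]

```text
time: 5.75
position: [0.5497, 0.0989, 0.4047]
orientation: [0.892, 3.012, -0.0]
force: [-1.5, 0.1, 0.8]
gripper_width: 0.0916
gripper_force: 0.0
```

>>> carry_out:
  motion:
    - [0,0,0,0,0,1,1]
    - [0,0,0,0,0,1,1]
    - [0,0,0,0,0,1,1]
    - [0,0,0,0,0,1,1]
    - [0,0,0,0,0,1,1]
    - [0,0,0,0,0,1,1]
    - [0,0,0,0,0,1,1]
    - [0,0,0,0,0,0.4,1]
    - [0,0,0,0,0,0,1]

```text
time: 6.88
position: [0.549, 0.1003, 0.4048]
orientation: [2.34, 2.096, 0.0]
force: [-0.5, 0.1, -0.5]
gripper_width: 0.092
gripper_force: 0.0
```

```bash
cat >> h.py <<'E'
def snap(name):
    import pickle
    o=get_obs();p=grab_frame('wrist');p['T']=ext(p,o)
    cv2.imwrite(f'pics/{name}.png',p['frame'][:,:,::-1])
    t={}
    for q in ['slicer','bed_home','runway_edge','plain_insert','insert_grip','tongue_edge','insert_tail','comb_insert','tray','salt']:
        t[q]=[(d['point'],d['conf']) for d in tip_of(p,q)]
        print(q,[(np.round(a,0).tolist(),round(c,2)) for a,c in t[q][:3]])
    p['t']=t;pickle.dump(p,open(f'{name}.pkl','wb'))
    print(o['time'],np.round(o['position'],4),np.round(o['orientation'],3),np.round(o['force'],2))
E
python3 -c "
from h import *
snap('w1')"
```

```text
slicer []
bed_home []
runway_edge [([334.0, 196.0], 0.83)]
plain_insert [([320.0, 403.0], 0.97)]
insert_grip []
tongue_edge [([379.0, 386.0], 0.67)]
insert_tail []
comb_insert []
tray []
salt [([483.0, 316.0], 0.65)]
6.875 [0.549  0.1003 0.4048] [2.34  2.096 0.   ] [-0.47  0.08 -0.54]
```

View pics/w1.png

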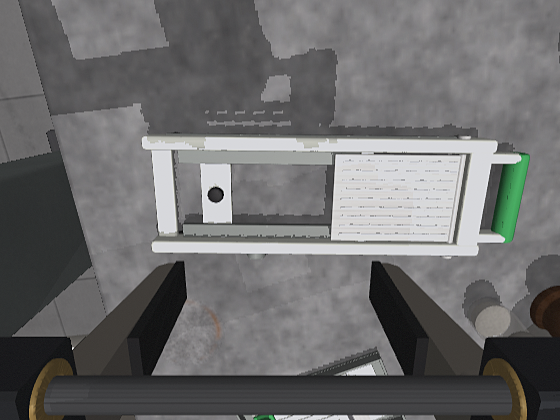

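Wrist view w1: slicer spans (150–480, 135–255), ejector dot at (215,195), runway free edge at x≈333 (rows 155–240), hand bar at (513,197). Next a second view with more of the tray in frame.

>>> carry_out:
  motion:
    - [-1,-0.3,0,0,0,0,1]
    - [-1,-0.3,0,0,0,0,1]
    - [-1,-0.3,0,0,0,0,1]
    - [-1,-0.3,0,0,0,0,1]
    - [-1,-0.3,0,0,0,0,1]
    - [-0.5,0,0,0,0,0,1]
    - [0,0,0,0,0,0,1]

```text
time: 8.3
position: [0.5075, -0.0055, 0.4048]
orientation: [2.341, 2.094, 0.001]
force: [-0.5, -0.2, -0.9]
gripper_width: 0.0918
gripper_force: 0.0
```

```bash
python3 -c "
from h import *
snap('w2')"
```

```text
slicer []
bed_home []
runway_edge [([370.0, 77.0], 0.89), ([293.0, 369.0], 0.64), ([524.0, 222.0], 0.47)]
plain_insert [([348.0, 330.0], 0.64)]
insert_grip [([296.0, 368.0], 0.56)]
tongue_edge []
insert_tail [([286.0, 356.0], 0.95)]
comb_insert []
tray [([361.0, 364.0], 0.61)]
salt []
8.3 [ 0.5075 -0.0055  0.4048] [2.341e+00 2.094e+00 1.000e-03] [-0.53 -0.19 -0.89]
```

View pics/w2.png

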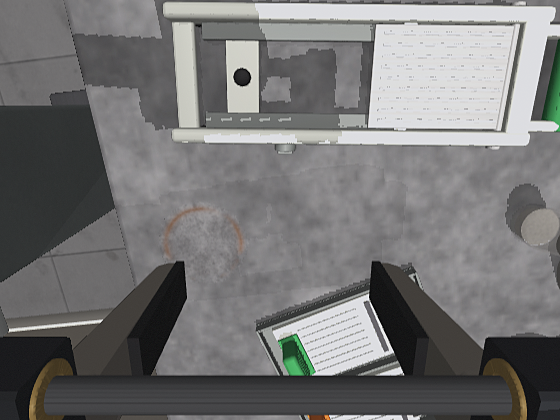

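w2: ejector dot at (242,77), runway free edge at x≈371–375, green grip at (293,355), tray corner at (258,330).

>>> carry_out:
  motion:
    - [-1,0.15,0,0,0,0,1]
    - [-1,0.15,0,0,0,0,1]
    - [-1,0.15,0,0,0,0,1]
    - [-1,0.15,0,0,0,0,1]
    - [-1,0.15,0,0,0,0,1]
    - [-1,0.15,0,0,0,0,1]
    - [-1,0.15,0,0,0,0,1]
    - [-1,0.15,0,0,0,-0.75,1]
    - [-1,0.15,0.5,0,0,-1,1]
    - [-1,0.15,0.5,0,0,-1,1]
    - [0,0,0,0,0,0,1]

```text
time: 10.22
position: [0.5227, -0.207, 0.3839]
orientation: [-1.863, -2.528, 0.001]
force: [0.5, -0.3, 0.5]
gripper_width: 0.0917
gripper_force: 0.0
```

Run:
```python
from h import *
import pickle
snap('w3')
a,b=[pickle.load(open(f'w{i}.pkl','rb')) for i in (1,2)]
def blob(p,c,r=16):
    c=np.array(c);g=p['frame'][c[1]-r:c[1]+r,c[0]-r:c[0]+r].max(2)<70
    n,l,s,ce=cv2.connectedComponentsWithStats(g.astype(np.uint8));k=l[r,r];print(s[k]);return ce[k]+c-r
ea,eb=blob(a,(215,195)),blob(b,(242,77));print(ea,eb)
x,e=tri([ray(a,ea,a['T']),ray(b,eb,b['T'])]);print('ejector',x,e)
print(onz(ray(a,ea,a['T']),.024),onz(ray(b,eb,b['T']),.024))
x,e=tri([ray(a,a['t']['runway_edge'][0][0],a['T']),ray(b,b['t']['runway_edge'][0][0],b['T'])]);print('rw',x,e)
for p in (a,b): print(onz(ray(p,p['t']['runway_edge'][0][0],p['T']),.0275))
```

```text
slicer []
bed_home []
runway_edge []
plain_insert [([235.0, 416.0], 0.93), ([332.0, 184.0], 0.74)]
insert_grip [([261.0, 194.0], 0.79)]
tongue_edge [([233.0, 363.0], 0.96), ([413.0, 182.0], 0.65)]
insert_tail [([252.0, 188.0], 0.75)]
comb_insert [([318.0, 280.0], 0.89)]
tray [([326.0, 236.0], 0.77), ([319.0, 283.0], 0.61)]
salt [([324.0, 235.0], 0.65), ([412.0, 187.0], 0.3)]
10.225 [ 0.5227 -0.207   0.3839] [-1.863e+00 -2.528e+00  1.000e-03] [ 0.49 -0.31  0.47]
[  9   8  16  15 184]
[  8   7  17  18 233]
[215.29891304 194.22282609] [241.89270386  76.87124464]
ejector [0.4895255  0.10441021 0.01869959] [0.1, 0.1]
[0.49045728 0.10561227 0.024     ] [0.49004953 0.10400667 0.024     ]
rw [0.60573387 0.09101713 0.02289991] [0.8, 0.8]
[0.60591169 0.09189457 0.0275    ]
[0.60386182 0.0911356  0.0275    ]
```

View pics/w3.png

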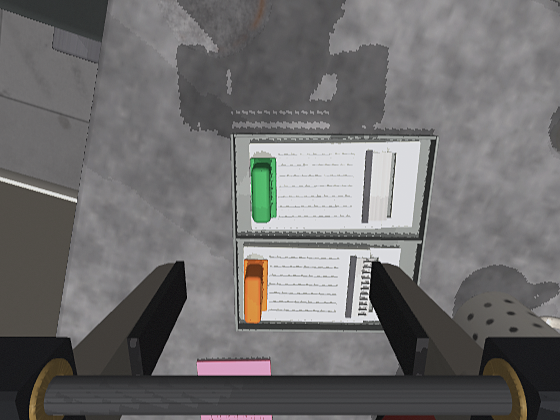

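w3: green bar at (262,188), rows 157–222; orange bar at (256,290); tray's top-left corner at (233,133) and nearly aligned with the image. I'll fit the bar's silhouette and the slicer's rail lines.

```bash
cat > fit.py <<'E'
from h import *
import pickle,sys
from scipy.optimize import minimize
def proj(p,X):
    Ti=np.linalg.inv(p['T']);c=X@Ti[:3,:3].T+Ti[:3,3]
    return np.c_[p['fx']*c[:,0]/c[:,2]+p['cx'],p['fy']*c[:,1]/c[:,2]+p['cy']]
def green(p,box):
    h=cv2.cvtColor(p['frame'],cv2.COLOR_RGB2HSV);m=(h[...,0]>45)&(h[...,0]<80)&(h[...,1]>120)&(h[...,2]>40)
    o=np.zeros_like(m);x0,y0,x1,y1=box;o[y0:y1,x0:x1]=m[y0:y1,x0:x1];return o
def bar(x,y,z,w):   # grip point pose
    c=np.array([[a,b,d] for a in(-.008,.008) for b in(-.025,.025) for d in(-.02,.014)])
    return c@R.from_euler('z',w).as_matrix().T+[x,y,z]
def cost(v,views,S=4):
    e=0
    for p,m in views:
        im=np.zeros((420*S,560*S),np.uint8)
        h=cv2.convexHull(((proj(p,bar(*v))+.5)*S).astype(np.int32));cv2.fillConvexPoly(im,h,255)
        r=cv2.resize(im,(560,420),interpolation=cv2.INTER_AREA)/255.;e+=np.abs(r-m).sum()
    return e
if __name__=='__main__':
    V=[pickle.load(open(f'w{i}.pkl','rb')) for i in (1,2,3)]
    v3=(V[2],green(V[2],(230,140,300,240)));v2=(V[1],green(V[1],(260,320,330,376)))
    print(v3[1].sum(),v2[1].sum())
    for vs,n in (([v3],'3'),([v3,v2],'23')):
        for zf in (1,0):
            f=(lambda u:cost([u[0],u[1],.033 if zf else u[3],u[2]],vs))
            x0=[.513,-.207,.286]+([] if zf else [.033]);n0=len(x0)
            sx=np.vstack([x0]+[np.array(x0)+d for d in np.diag([.006,.006,.06,.006][:n0])])
            r=minimize(f,x0,method='Nelder-Mead',options=dict(initial_simplex=sx,maxiter=300));print(n,np.round(r.x,4),round(r.fun,1))
    # slicer lines
    yaw=-.115;c,s=np.cos(yaw),np.sin(yaw);ej=np.array([.4902,.1048]);O=ej+.1*np.array([c,s])
    print('slicer O',O)
    for p in V[:2]:
        g=cv2.cvtColor(p['frame'],cv2.COLOR_RGB2GRAY);L=cv2.createLineSegmentDetector().detect(g)[0][:,0]
        for l in L:
            if np.hypot(l[2]-l[0],l[3]-l[1])<45 or max(l[1],l[3])>262:continue
            out=[]
            for z in (.034,.0305,.020):
                q=[onz(ray(p,a,p['T']),z)[:2]-O for a in (l[:2],l[2:])];q=[(1000*(c*a[0]+s*a[1]),1000*(-s*a[0]+c*a[1])) for a in q]
                out.append(np.round(q,1).tolist())
            d=np.subtract(out[0][1],out[0][0]);an=(np.arctan2(d[1],d[0])+np.pi/2)%np.pi-np.pi/2
            if abs(out[0][0][0])<215 and abs(out[0][0][1])<75: print(np.round(l).astype(int).tolist(),'z34',out[0],'z20',out[2],'ang',round(an,3))
        print('--')
E
python3 fit.py
```

```text
1523 923
3 [ 0.5088 -0.2007  0.3543] 316.8
3 [ 0.5084 -0.2005  0.323   0.0364] 304.9
23 [ 0.5108 -0.2002  0.3521] 734.5
23 [ 0.51   -0.2011  0.3736  0.0277] 706.5
slicer O [0.58953948 0.09332533]
[335, 153, 330, 239] z34 [[14.2, 42.6], [13.8, -42.3]] z20 [[16.3, 40.8], [15.9, -47.5]] ang 1.566
[478, 233, 491, 163] z34 [[159.3, -35.4], [159.9, 33.7]] z20 [[167.3, -40.3], [167.9, 31.6]] ang 1.562
[232, 223, 230, 163] z34 [[-83.6, -25.7], [-83.5, 33.0]] z20 [[-85.4, -30.2], [-85.2, 30.8]] ang 1.569
[200, 163, 203, 221] z34 [[-111.3, 32.9], [-111.7, -23.3]] z20 [[-114.1, 30.7], [-114.6, -27.7]] ang 1.564
[451, 243, 466, 154] z34 [[134.4, -45.9], [135.1, 42.0]] z20 [[141.3, -51.2], [142.0, 40.2]] ang 1.563
[461, 155, 337, 154] z34 [[130.6, 41.1], [15.9, 41.8]] z20 [[137.4, 39.2], [18.2, 39.9]] ang -0.006
[311, 151, 471, 152] z34 [[-8.4, 45.0], [139.4, 43.8]] z20 [[-7.2, 43.3], [146.5, 42.0]] ang -0.008
[177, 234, 171, 151] z34 [[-137.7, -37.5], [-137.5, 44.3]] z20 [[-141.7, -42.5], [-141.4, 42.6]] ang 1.568
[154, 252, 476, 255] z34 [[-161.8, -56.1], [160.5, -58.7]] z20 [[-166.7, -61.9], [
[... 4150 characters left out ...]
40] z34 [[168.8, -34.4], [169.5, 28.4]] z20 [[178.3, -34.9], [178.9, 30.4]] ang 1.56
[515, 26, 497, 128] z34 [[131.7, 39.7], [131.1, -44.3]] z20 [[139.6, 42.2], [139.1, -45.2]] ang 1.564
[359, 43, 268, 42] z34 [[1.4, 26.2], [-76.2, 26.7]] z20 [[4.2, 28.2], [-76.5, 28.7]] ang -0.006
[495, 127, 513, 28] z34 [[129.0, -43.1], [129.7, 37.8]] z20 [[136.9, -43.9], [137.6, 40.2]] ang 1.562
[337, 114, 259, 113] z34 [[-14.8, -32.4], [-84.3, -31.8]] z20 [[-12.7, -32.8], [-84.9, -32.2]] ang -0.009
[257, 23, 203, 22] z34 [[-85.5, 41.3], [-130.6, 41.5]] z20 [[-86.2, 43.8], [-133.1, 44.0]] ang -0.004
[286, 127, 337, 127] z34 [[-60.7, -43.7], [-14.2, -43.6]] z20 [[-60.3, -44.6], [-12.1, -44.4]] ang 0.002
--
```

Run:
```python
from fit import *
p=pickle.load(open('w3.pkl','rb'));im=p['frame'][:,:,::-1].copy()
m=green(p,(230,140,300,240))
big=cv2.resize(im[125:245,225:445],None,fx=3.6,fy=3.6,interpolation=cv2.INTER_NEAREST)
q=(proj(p,bar(.5088,-.2007,.033,.29))+.5-[225,125])*3.6
cv2.polylines(big,[cv2.convexHull(q.astype(np.int32))],1,(0,0,255),1)
cv2.imwrite('pics/c3.png',big);ys,xs=np.nonzero(m);print(xs.min(),xs.max(),ys.min(),ys.max())
```

```text
250 275 158 221
```

View pics/c3.png

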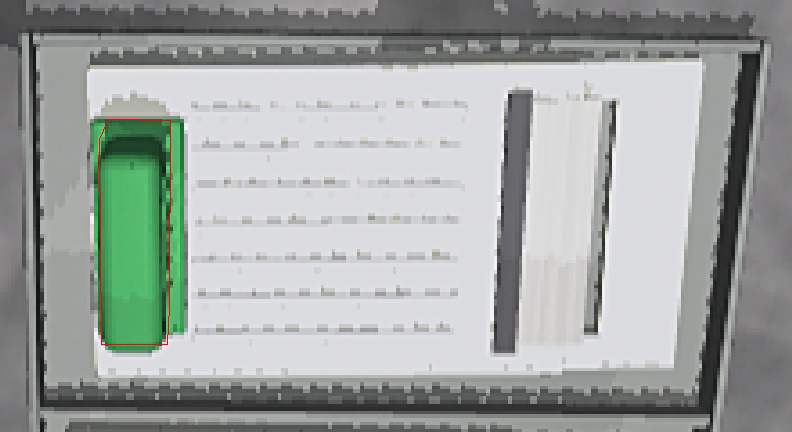

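The crop shows the bar on a wider base flange; its top face spans crop cols 98–164, rows 153–350, centre ≈ full-frame (261.4,194.9). The plate edges say its yaw is about 0.31, close to the tool's.

Run:
```python
from fit import *
p=pickle.load(open('w3.pkl','rb'));o=get_obs()
M=R.from_rotvec(o['orientation']).as_matrix();t=o['position'];print(o['time'],t)
C=onz(ray(p,(261.4,194.9),p['T']),.047);print('bar top',C)
# insert edges at deck top z .013: corners of the deck from crop
c=[onz(ray(p,(225+a/3.6-.5,125+b/3.6-.5),p['T']),.013) for a,b in((88,68),(703,60),(97,377),(674,368))]
for i,j in((0,1),(2,3),(2,0),(3,1)):
    d=c[j]-c[i];print(np.linalg.norm(d),np.arctan2(d[1],d[0]))
m=sum(c)/4;u=np.array([np.cos(.312),np.sin(.312)]);print('centre',m,'grip from plate',m[:2]-.068*u)
print('tail mid',(c[0]+c[2])/2-0)
# height check from w2: top-face
for g in (C,np.r_[m[:2]-.068*u,.047]): print('to go tool axes mm',1000*(M.T@(g-t)))
V2=pickle.load(open('w2.pkl','rb'));print('w2 reproj',proj(V2,np.array([C])))
```

```text
10.775 [ 0.5227385  -0.20551819  0.38487686]
bar top [ 0.50908166 -0.2028849   0.047     ]
0.15649374036200428 0.3124421868306614
0.1572467057632657 0.31618839311458236
0.08315406031712623 1.8774687183814391
0.08256404729385092 1.8865339340808414
centre [ 0.57256081 -0.18340013  0.013     ] grip from plate [ 0.50784374 -0.20427359]
tail mid [ 0.49796861 -0.20764984  0.013     ]
to go tool axes mm [  6.63194025 -12.32479432 337.87324812]
to go tool axes mm [  5.67511718 -13.9202162  337.87304548]
w2 reproj [[297.30474539 375.50059024]]
```

>>> carry_out:
  motion:
    - [0.15,-0.33,0.8,0,0,-0.08,1]
    - [0.15,-0.32,1,0,0,0,1]
    - [0,0,1,0,0,0,1]
    - [0,0,1,0,0,0,1]
    - [0,0,1,0,0,0,1]
    - [0,0,1,0,0,0,1]
    - [0,0,1,0,0,0,1]
    - [0,0,1,0,0,0,1]
    - [0,0,0.7,0,0,0,1]
    - [0,0,0.25,0,0,0,1]
    - [0,0,0,0,0,0,1]

```text
time: 12.15
position: [0.5084, -0.204, 0.2095]
orientation: [-1.846, -2.542, 0.0]
force: [0.8, 0.0, 0.2]
gripper_width: 0.0918
gripper_force: 0.0
```

>>> carry_out:
  motion:
    - [0,0,0,0,0,0,-1]
    - [0,0,0,0,0,0,-1]
    - [0,0,0,0,0,0,-1]
    - [0,0,0,0,0,0,-1]
    - [0,0,0,0,0,0,-1]
  force: 40

```text
time: 12.78
position: [0.5085, -0.204, 0.2097]
orientation: [1.846, 2.542, 0.0]
force: [-0.8, 0.6, -0.3]
gripper_width: 0.0442
gripper_force: 0.0
```

>>> carry_out:
  motion:
    - [0,0,0,0,0,0,-1]
    - [0,0,0,0,0,0,-1]
    - [0,0,0,0,0,0,-1]
    - [0,0,0,0,0,0,-1]
    - [0,0,0,0,0,0,-1]

```text
time: 13.4
position: [0.5085, -0.204, 0.2096]
orientation: [-1.846, -2.542, 0.0]
force: [-1.0, -0.3, 0.2]
gripper_width: 0.0156
gripper_force: 40.0
```

>>> carry_out:
  motion:
    - [0,0,-0.6,0,0,0,-1]
    - [0,0,-1,0,0,0,-1]
    - [0,0,-1,0,0,0,-1]
    - [0,0,-0.8,0,0,0.9,-1]
    - [0,0,-0.6,0,0,1,-1]
    - [0,0,0,0,0,1,-1]
    - [1,-0.33,0,0,0,0,-1]
    - [1,-0.33,0,0,0,0,-1]
    - [1,-0.33,0,0,0,0,-1]
    - [1,-0.33,0,0,0,0,-1]
    - [1,-0.33,0,0,0,0,-1]
    - [1,-0.33,0,0,0,0,-1]

```text
time: 14.9
position: [0.4832, -0.0784, 0.2897]
orientation: [-2.35, -2.085, 0.0]
force: [-1.0, -0.6, -0.1]
gripper_width: 0.0156
gripper_force: 40.0
```

>>> carry_out:
  motion:
    - [1,-0.33,0,0,0,0,-1]
    - [1,-0.33,0,0,0,0,-1]
    - [1,-0.33,0,0,0,0,-1]
    - [1,-0.33,0,0,0,0,-1]
    - [1,-0.33,0,0,0,0,-1]
    - [1,-0.33,0,0,0,0,-1]
    - [1,-0.33,0,0,0,0,-1]
    - [1,-0.33,0,0,0,0,-1]
    - [0.9,-0.33,0,0,0,0,-1]
    - [0,0,0,0,0,0,-1]

```text
time: 16.15
position: [0.4453, 0.1051, 0.2897]
orientation: [-2.348, -2.087, 0.0]
force: [0.6, -0.1, -1.4]
gripper_width: 0.0161
gripper_force: 40.0
```

Run:
```python
from h import *
import pickle
o=get_obs();p=grab_frame('wrist');p['T']=ext(p,o);p['o']=o;pickle.dump(p,open('w4.pkl','wb'))
cv2.imwrite('pics/w4.png',cv2.resize(p['frame'][:,:,::-1],(800,600),interpolation=cv2.INTER_CUBIC))
M=R.from_rotvec(o['orientation']).as_matrix();print(o['time'],o['position'],'yaw',np.arctan2(M[1,1],M[0,1]),o['force'],o['gripper_width'],o['gripper_force'])
yw=-.1225;S=R.from_euler('z',yw).as_matrix();print('TCP in slicer',S.T@(o['position']-[.5889,.0927,0]))
```

```text
16.15 [0.44534622 0.10514673 0.28967112] yaw -0.11763823877414868 [ 0.55329737 -0.12739882 -1.37046483] 0.016089863933152912 39.9981290102005
TCP in slicer [-0.14399894 -0.00518793  0.28967112]
```

View pics/w4.png

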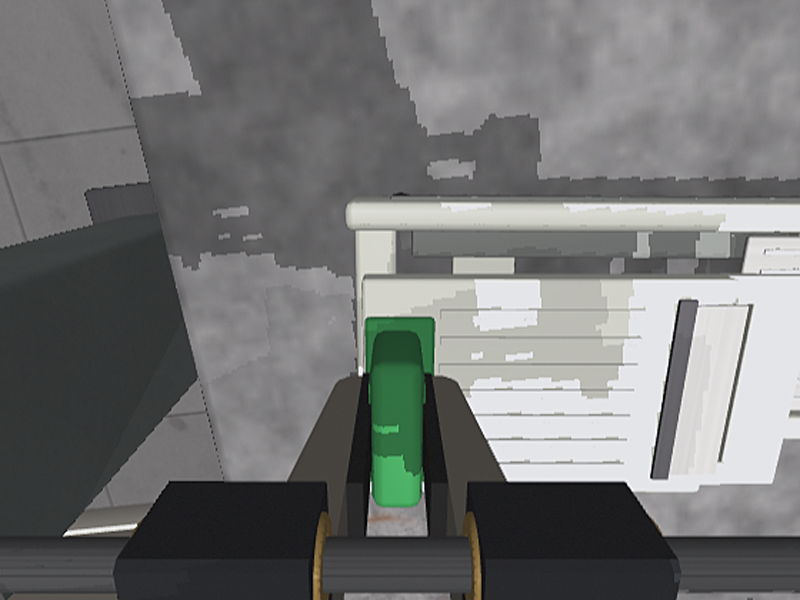

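w4: the insert is held level with the bar between the pads (bar at (396,415)); its left edge is at row ≈276 and its right edge at row ≈488, lying over the slicer's near half.

Run:
```python
from h import *
import pickle
p=pickle.load(open('w4.pkl','rb'));m=np.array(p['mount'])
yw=-.1225;S=R.from_euler('z',yw).as_matrix();O=np.array([.5889,.0927,0])
L=cv2.createLineSegmentDetector().detect(cv2.cvtColor(p['frame'],cv2.COLOR_RGB2GRAY))[0][:,0]
for l in L:
    n=np.hypot(l[2]-l[0],l[3]-l[1])
    if n<28 or max(l[0],l[2])<240 or min(l[1],l[3])<130:continue
    q=[];w=[]
    for a in(l[:2],l[2:]):
        c,d=ray(p,a,m);q.append(1000*(c+d*(.1966-c[2])/d[2])[:2])
        w.append(1000*(S.T@(onz(ray(p,a,p['T']),.034)-O))[:2])
    d=q[1]-q[0]
    print(np.round(l).astype(int).tolist(),'tool(deck)',np.round(q,1).tolist(),'ang',round(float(np.arctan(d[0]/d[1]) if abs(d[1])>abs(d[0]) else np.arctan(d[1]/d[0])),3),'slicer z34',np.round(w,1).tolist())
```

```text
[454, 333, 474, 210] tool(deck) [[-34.3, 97.7], [35.3, 97.8]] ang 0.002 slicer z34 [[-14.0, -78.9], [-14.3, 14.0]]
[437, 336, 474, 389] tool(deck) [[-36.3, 88.7], [-71.0, 113.9]] ang -0.629 slicer z34 [[-26.0, -81.6], [7.9, -127.9]]
[356, 337, 437, 337] tool(deck) [[-36.3, 44.5], [-36.3, 88.6]] ang -0.001 slicer z34 [[-85.0, -81.9], [-26.1, -81.7]]
[318, 265, 354, 336] tool(deck) [[6.1, 23.0], [-35.7, 43.7]] ang -0.459 slicer z34 [[-113.9, -25.5], [-86.0, -81.2]]
[502, 322, 524, 213] tool(deck) [[-27.4, 122.2], [33.4, 122.3]] ang 0.002 slicer z34 [[18.7, -69.5], [18.4, 11.6]]
[527, 213, 504, 323] tool(deck) [[33.6, 123.9], [-27.9, 123.8]] ang 0.001 slicer z34 [[20.6, 11.9], [20.8, -70.2]]
[488, 210, 467, 334] tool(deck) [[34.8, 104.9], [-35.0, 104.8]] ang 0.002 slicer z34 [[-4.9, 13.4], [-4.6, -79.8]]
[249, 161, 250, 262] tool(deck) [[59.2, -11.2], [7.8, -11.6]] ang 0.008 slicer z34 [[-159.9, 45.2], [-160.2, -23.5]]
[304, 224, 303, 261] tool(deck) [[27.8, 15.2], [8.5, 15.2]] ang 0.002 slicer z34 [[-124.5, 3.5], [-124.4, -22.4]]
[503, 161, 558, 162] tool(deck) [[58.7, 107.8], [58.6, 1
[... 5294 characters left out ...]
 179, 431, 178] tool(deck) [[50.5, 42.2], [50.8, 74.8]] ang 0.01 slicer z34 [[-88.6, 33.9], [-45.1, 34.5]]
[301, 338, 301, 371] tool(deck) [[-37.2, 15.0], [-58.4, 15.2]] ang -0.009 slicer z34 [[-124.4, -83.4], [-124.0, -111.6]]
[254, 371, 254, 338] tool(deck) [[-58.3, -11.1], [-37.2, -10.8]] ang 0.015 slicer z34 [[-159.1, -111.7], [-158.8, -83.5]]
[472, 391, 427, 391] tool(deck) [[-72.3, 113.1], [-72.1, 87.4]] ang -0.008 slicer z34 [[6.8, -129.5], [-27.5, -129.4]]
[423, 217, 378, 217] tool(deck) [[31.3, 73.5], [31.3, 51.4]] ang -0.001 slicer z34 [[-46.8, 8.5], [-76.2, 8.3]]
[424, 391, 341, 391] tool(deck) [[-72.1, 86.0], [-72.1, 38.1]] ang -0.001 slicer z34 [[-29.4, -129.5], [-93.3, -129.7]]
```

>>> carry_out:
  motion:
    - [0.21,0,0,0,0,0.04,-1]
    - [0,0,1,0,0,0,-1]
    - [0,0,1,0,0,0,-1]
    - [0,0,0.6,0,0,0,-1]
    - [0,0,0.3,0,0,0,-1]
    - [0,0,0.15,0,0,0,-1]
    - [0,0,0,0,0,0,-1]

```text
time: 17.08
position: [0.4467, 0.1079, 0.2289]
orientation: [2.357, 2.076, 0.0]
force: [-0.7, -1.7, 0.7]
gripper_width: 0.0157
gripper_force: 40.0
```

```bash
cat > chk.py <<'E'
from h import *
import pickle,sys
n=sys.argv[1];o=get_obs();p=grab_frame('wrist');p['T']=ext(p,o);p['o']=o;pickle.dump(p,open(n+'.pkl','wb'))
cv2.imwrite(f'pics/{n}.png',cv2.resize(p['frame'][:,:,::-1],(800,600),interpolation=cv2.INTER_CUBIC))
M=R.from_rotvec(o['orientation']).as_matrix();print(o['time'],'yaw',np.arctan2(M[1,1],M[0,1]),'tilt',M[2,:2],o['force'],o['ft_torque'])
S=R.from_euler('z',-.1225).as_matrix();print('TCP in slicer',S.T@(o['position']-[.5889,.0927,0]))
E
python3 chk.py w5
```

```text
17.075 yaw -0.12659450492408308 tilt [-2.12991831e-05  1.56049211e-04] [-0.68221431 -1.72747522  0.71419444] [-0.18208075  0.17324315 -0.00258057]
TCP in slicer [-0.14302099 -0.00232681  0.22890369]
```

View pics/w5.png

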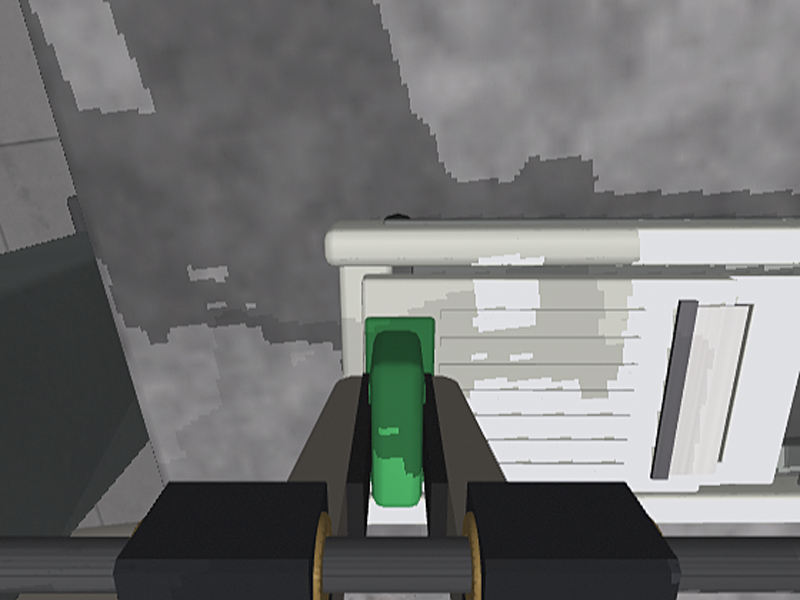

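w5: the insert sits between the rails, with about 3.7 mm gap on the left and 2 mm on the right. I'll centre it slightly, lower 1 mm and start the slide.

>>> carry_out:
  motion:
    - [0.05,0,0.06,0,0,-0.03,-1]
    - [0,0,0,0,0,0,-1]
    - [0,0.3,0,0,0,0,-1]
    - [0,0.4,0,0,0,0,-1]
    - [0,0.4,0,0,0,0,-1]
    - [0,0.2,0,0,0,0,-1]
    - [0,0,0,0,0,0,-1]

```text
time: 18.0
position: [0.4732, 0.1057, 0.2276]
orientation: [2.352, 2.081, 0.002]
force: [1.5, -0.7, 1.9]
gripper_width: 0.0158
gripper_force: 40.0
```

```bash
python3 chk.py w6
```

```text
18.0 yaw -0.12209393469659661 tilt [0.00022342 0.00121315] [ 1.47528035 -0.70582172  1.87131137] [-0.18584619 -0.19349027  0.01000974]
TCP in slicer [-0.11642325 -0.00123288  0.22755143]
```

View pics/w6.png

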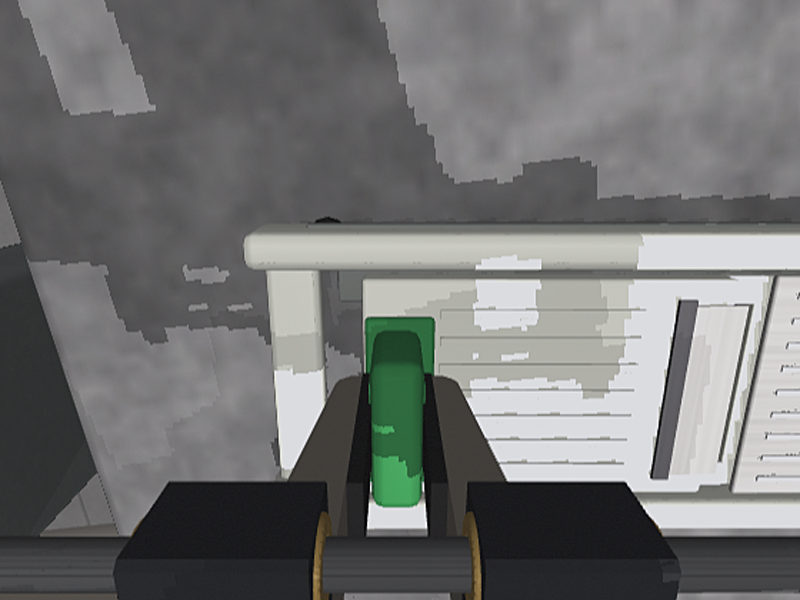

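w6: the runway's edge (778,275)–(732,492) now lies over the tongue, and the insert is centred. Sliding home.

>>> carry_out:
  motion:
    - [0,0.2,0,0,0,0,-1]
    - [0,0.15,0,0,0,0,-1]
    - [0,0.08,0,0,0,0,-1]
    - [0,0,0,0,0,0,-1]

```text
time: 18.55
position: [0.48, 0.1047, 0.2271]
orientation: [-2.351, -2.08, 0.004]
force: [-5.4, 1.7, 2.8]
gripper_width: 0.0154
gripper_force: 40.0
```

```bash
python3 chk.py w7
```

```text
18.55 yaw -0.1221081983188447 tilt [-0.00069306 -0.00329184] [-5.39726792  1.66365171  2.76487443] [0.22322962 1.06957055 0.03689981]
TCP in slicer [-0.10959497 -0.00141319  0.22707985]
```

>>> carry_out:
  motion:
    - [0,0,0.06,0,0,0,-1]
    - [0,0,0.06,0,0,0,-1]
    - [0,0,0,0,0,0,-1]

```text
time: 18.98
position: [0.4798, 0.1047, 0.2265]
orientation: [-2.351, -2.08, 0.004]
force: [-15.3, -0.2, 33.5]
gripper_width: 0.0156
gripper_force: 40.0
```

>>> carry_out:
  motion:
    - [0,-0.02,-0.05,0,0,0,-1]
    - [0,0,0,0,0,0,-1]
    - [0,0,0,0,0,0,-1]

```text
time: 19.35
position: [0.4797, 0.1047, 0.2266]
orientation: [-2.352, -2.081, 0.003]
force: [-8.2, 0.1, 16.0]
gripper_width: 0.0158
gripper_force: 40.0
```

```bash
python3 chk.py w8
python3 - <<'E'
from fit import *
p=pickle.load(open('w8.pkl','rb'))
S=R.from_euler('z',-.1225).as_matrix();O=np.array([.5889,.0927,0])
# expected image of runway edge corners when down vs lifted 6 mm
for z in(.0305,.0365): print(z,np.round(1.4286*proj(p,np.array([[.015,y,z] for y in(.043,-.043)])@S.T+O)))
E
```

```text
19.35 yaw -0.12195290010848191 tilt [-0.0006241 -0.0025384] [-8.22985669  0.09861859 15.95630406] [ 0.00362999  1.43851637 -0.03972767]
TCP in slicer [-0.10983743 -0.00141001  0.22655508]
0.0305 [[765. 274.]
 [719. 494.]]
0.0365 [[777. 278.]
 [729. 504.]]
```

View pics/w8.png

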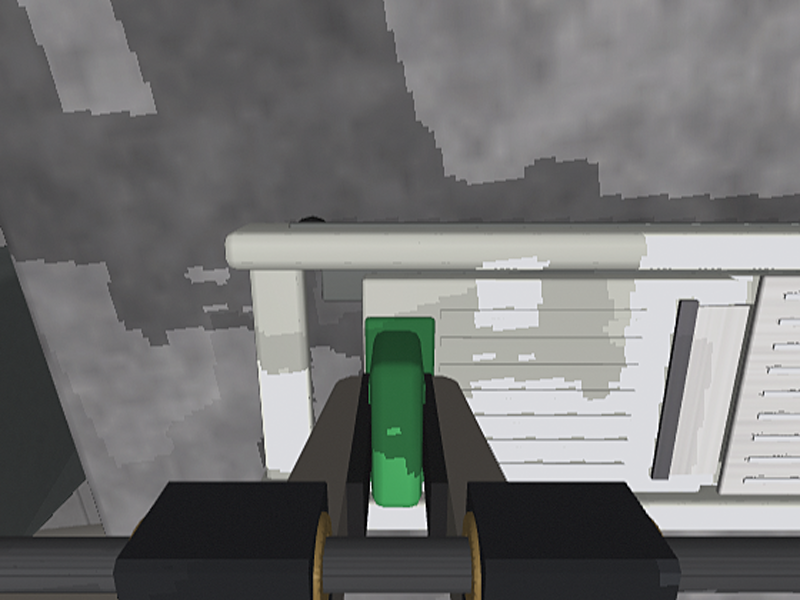

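w8: the runway edge at (763,277)–(719,493) matches the "down" prediction. The underside sits at bed height, the tongue is against the stop, and the press is 16 N.

```bash
python3 -c "
from plant import *
print(job_done())"
```

```text
the job is handed in; nothing more can be done
None
```

The job is handed in: the plain insert with the green grip is tucked under the runway and pushed against the stop, with the runway down. It's being held flat on the bed at about 16 N, ready for you to turn the lock. The arm never touched the orange insert or the loose items, and it took about 19 s; `job_done()` gave no verdict, so I have no score to report.

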